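# Load the peg tray by colour and hold it out at the mark

## Robot

A 6-joint arm with a two-finger parallel gripper is mounted at the origin on a cart in front of the work surface, level with it; the furniture and walls round the work are solid. World frame = base frame: x ahead of the robot, y to its left, z up, the work surface at z = 0. Lengths are in m, angles in rad, forces in N, time in s.
With the tool pointing down it reaches from about 0.2 to 0.875 m from the base axis. Payload 3.4 kg.
Tool frame: the origin (TCP) lies on the front face of the gripper's body, between the roots of the fingers; the fingertips stand 97 mm ahead of it and the grasp point (between the pads) lies 78 mm ahead of it; z points along the fingers, y is the direction in which the jaws open and shut (so a half turn about z gives the same grasp; the last joint's range is limited). The gripper opens to 94 mm and grips with 3 to 60 N. Pads are 16 mm wide; open, the fingers measure 119 mm over their backs; the gripper's body (75 mm by 177 mm) begins 78 mm behind the grasp point.
Start: joints at [1.056, 0.276, 1.505, -0, 1.361, -0.121], TCP at [0.221, 0.531, 0.303] pointing down, gripper open.
Joint ranges: [-2.89, 2.89], [-0.75, 2.08], [0.22, 2.7], [-1.18, 4.32], [0.11, 2.71], [-2.7, 2.7]. Speed limits (rad/s): [2.57, 2.57, 3.14, 3.14, 3.14, 3.14].

## Interface

Orientations are given as a rotation vector (axis times angle).
In Python, from workcell import r, imaging, workorder, nets gives the robot as it stands.
- The arm moves only by the tool drive_tool, never from a script. Its argument "rows" is text: rows parted by semicolons, each of 5 numbers parted by spaces: the shift along the tool's x, y, z in cm, then the turn about the tool's z in degrees, then the finger opening in cm, from 0 to 9.4. In form: dx dy dz spin hand; .... A call has exactly 10 rows; each row shifts and turns the commanded pose from where the row before left it, along the tool's axes as they then stand; what a row does not reach is not made up. A row lasts 1/8 s, in which the tool goes at most 62.5 mm and 10.7 degrees, less where a joint would pass 70% of its speed; a pose out of reach is approached as far as the arm can. A call with a gripper value outside its range is refused whole. The fingers move at their own pace and stop on an object; "grip_force" is the grip in N (left out, the last holds). Time passes only in rows, so rows that do not move let the fingers close, or fill a call up. It gives the time, the measured TCP pose, the force and the opening at its end, in the units of the state.
- r.sense(): the state, without advancing time (a new reading comes with each control period).
- imaging.camera(name): name is "scene" or "top" or "wrist"; returns (picture, depth): 420x560x3 uint8, blue, green, red; 420x560 float32, m along the optical axis (not along the pixel's ray), 0 where there is no reading.
- imaging.get_calibration(name): a dict with "K" (3x3 intrinsics, pixels), "R" (3x3) and "t" (3): a world point X has camera coordinates R X + t; the wrist camera has in their place "T_tool_cam" (4x4, takes a point from camera to tool coordinates, whose origin is the TCP and whose axes are the flange's). Camera axes: x right, y down, z forward; pixel columns grow to the right and rows downward; lengths in m; the calibration is good to about 2 mm. A picture is of the moment at which its call begins: read the wrist's pose just before it. get_calibration takes no time and is no camera call.
- workorder.finish_job(): hands the job in, once; it reports no verdict.
Trained networks look in the newest picture that a camera, given by its name, has taken for a name from the list of things; names that differ only in an ending like _2 or _b are one class to them, and where a whole thing is asked for, a point or a joint stands for the part that bears it (a point fixed in the world has none). Each returns a list of dicts, best first, with "p" (0 to 1); they miss things now and then, are a little off and sometimes report something else, mostly with a low value. They report only what shows in the picture. A call takes as long as a camera call.
- nets.find_in(target, camera): "point" ([column, row] in pixels, amid what is visible of it).
- nets.landmark_of(target, camera): "point" ([column, row] in pixels: a listed point, or the origin of a listed thing).
The state is a dict: "clock": time; "qpos": joint angles; "dq": joint speeds; "joint_torque": joint torques, N m; "eef_pos": TCP position; "orientation": TCP orientation; "force": force on the tool from outside, world axes, zero at the start; "wrist_torque": the same for the moment, N m; "finger_gap": opening from 0.0 (shut) to 1.0 (fully open).
Only numpy, scipy, OpenCV 4.12 (cv2) and the standard library are available. Lean on these libraries where they do the work, as an engineer would, in place of code of your own. Each camera call takes 0.05 s, during which the arm holds its last target. There are 200 camera calls.

## Task

Sort the loose gift pegs into the spring-return tray: the two red pegs into the red compartment and the blue peg into the blue one, lying fully inside and let go. Then pull the tray out by its black handle until its black pointer stands against the red mark, and finish while still holding it there (the spring pulls it back if you let go). Leave the pen, scissors and ribbon spool where they are.

Things in the scene. Friction and masses are not known exactly. Their poses are not given: they have to be found in the camera images.
- peg_red_a_center (a point): Red plastic clothes-peg-shaped gift peg, rigid, lying on its side: 82 long, 15 wide (across the middle, where it is pinched; up to 20 at the splayed tail), 14 high, about 18 g. The point is its centre, 7 above what it lies on; its x axis runs along the length, z up. (Sizes in mm.)
- peg_red_b_center (a point): Second red plastic clothes-peg-shaped gift peg, rigid, lying on its side: 82 long, 15 wide (across the middle, where it is pinched; up to 20 at the splayed tail), 14 high, about 18 g. The point is its centre, 7 above what it lies on; its x axis runs along the length, z up. (Sizes in mm.)
- peg_blue_center (a point): Blue plastic clothes-peg-shaped gift peg, rigid, lying on its side: 82 long, 15 wide (across the middle, where it is pinched; up to 20 at the splayed tail), 14 high, about 18 g. The point is its centre, 7 above what it lies on; its x axis runs along the length, z up. (Sizes in mm.)
- bin_red (a point): Centre of the inner floor of the tray's red compartment (15 above the bench). Its x axis points from the handle to the back of the tray, y across it towards the red side, z up; the tray slides along -x. The compartment is open above: 110 (x) by 80 (y) inside, walls 4 thick, their top 29 above this point. It moves with the tray. (Sizes in mm.)
- bin_blue (a point): The same for the blue compartment, which lies 84 towards -y of the red one and has the same size and axes. (Sizes in mm.)
- handle (a point): Centre of the tray's black handle bar: 12 thick along the pull direction (x), 102 long along y, 18 high (from 31 to 49 above the bench). Axes as bin_red. It stands parallel to the tray's front wall with 44 of free space between, and is carried by two 10 wide arms 46 to either side of its centre; from above it is pinched between them. Free space under it: 21 down to the guide bed, whose top is 10 above the bench. (Sizes in mm.)
- pointer (a point): Tip of the small black pointer on the tray's blue side near its front, 29 above the bench; moves with the tray. Axes as bin_red. (Sizes in mm.)
- mark: The red mark: a block 14 (along x) by 14 by 20 with a white line across its middle, fixed on the scale beside the blue side of the tray. Origin: centre of its underside, under the white line; axes as bin_red. The pointer stands against the mark when its offset along the mark's x is 0; it is against the block anywhere within 7 of the line. The mark does not obstruct the tray. (Sizes in mm.)
- tray (a joint): How far the tray is pulled out, in m: 0 fully in, 0.135 at the outer stop. The mark lies at 0.05 to 0.10. A spring draws it in with about 1.8 N at 0, rising by 0.6 N a centimetre; it does not latch anywhere.
- pen: Bystander: white marker pen with black cap, 135 long, 17 thick, lying on the bench; origin at the middle of its underside. (Sizes in mm.)
- shears: Bystander: scissors with red handles, 199 by 87 by 9, lying on the bench; origin at the middle of the underside. (Sizes in mm.)
- spool: Bystander: spool of red ribbon with a loose tail, 104 by 132 by 32, lying on the bench; origin at the middle of the underside. (Sizes in mm.)

How it is judged:
On the way, in this order (a step that is already met when the one before it is completed fails the run):
1. all three pegs lie in the compartment of their own colour, let go (x of peg_red_a_center in the frame of bin_red between -0.053 and 0.053 m and y of peg_red_a_center in the frame of bin_red between -0.039 and 0.039 m and z of peg_red_a_center in the frame of bin_red between 0 and 0.03 m and contact force between the fingers and peg_red_a below 0.05 N and x of peg_red_b_center in the frame of bin_red between -0.053 and 0.053 m and y of peg_red_b_center in the frame of bin_red between -0.039 and 0.039 m and z of peg_red_b_center in the frame of bin_red between 0 and 0.03 m and contact force between the fingers and peg_red_b below 0.05 N and x of peg_blue_center in the frame of bin_blue between -0.053 and 0.053 m and y of peg_blue_center in the frame of bin_blue between -0.039 and 0.039 m and z of peg_blue_center in the frame of bin_blue between 0 and 0.03 m and contact force between the fingers and peg_blue below 0.05 N), for 0.2 s.
2. the tray is pulled out to the mark, held by its handle (x of pointer in the frame of mark between -0.007 and 0.007 m and velocity of joint tray between -0.01 and 0.01 m/s and contact force between the fingers and handle_bar above 2 N), for 0.2 s.
At the end, for the whole second after the job is handed in: Pegs lie in their own colour's compartment (centres inside the walls, under 30 mm above the floor), not touched by the fingers; the pointer is within 7 mm of the mark's white line, the tray is still (under 10 mm/s) and the fingers bear on its handle with more than 2 N (all of step 1 and all of step 2); the arm keeps its last pose, push and grip.
It fails at once if the pen has been shifted by more than 30 mm (distance of pen from where it was at the start of the episode above 0.03 m).
It fails at once if the scissors have been shifted by more than 30 mm (distance of shears from where it was at the start of the episode above 0.03 m).
It fails at once if the ribbon spool has been shifted by more than 30 mm (distance of spool from where it was at the start of the episode above 0.03 m).
It also fails if it takes over 72 s, if anything falls off the work surface, if the arm or the gripper's body presses on something with over 40 N, if the wrist force passes 120 N, or if a joint passes its speed limit or range.

## Working session

There is one attempt and no reset: what is moved stays moved. The work goes in short steps, Python scripts to look and compute and a tool call to move; the robot and the scene stay as the last step left them, time stands still between calls to the robot, and variables do not carry over. Pictures are saved under pics/ and viewed, about 8 in all and at most 12, crops included, and the job is handed in when it is done.

Besides the shell and the picture viewer there is one more tool, called as name(argument=value, ...) on one line, values as JSON. drive_tool: Moves the arm, as the interface text tells. Its arguments: {"type":"object","properties":{"rows":{"type":"string"},"grip_force":{"type":"number"}},"required":["rows"]}

```bash
mkdir -p pics; cat > h.py <<'E'
from workcell import r, imaging, workorder, nets
import numpy as np, cv2
from scipy.spatial.transform import Rotation as Ro
def world(cam,px,depth,s=None,z=None):
    c=imaging.get_calibration(cam);K=np.array(c["K"])
    u,v=px; ray=np.linalg.inv(K)@np.array([u,v,1.])
    if cam=="wrist":
        T=np.array(c["T_tool_cam"]);Rt=Ro.from_rotvec(s["orientation"]).as_matrix()
        A=Rt@T[:3,:3];o=Rt@T[:3,3]+np.array(s["eef_pos"])
    else:
        R=np.array(c["R"]);A=R.T;o=-R.T@np.array(c["t"])
    if z is not None:
        d=A@ray;return o+d*(z-o[2])/d[2]
    p=depth[int(round(v))-2:int(round(v))+3,int(round(u))-2:int(round(u))+3]
    p=p[p>0];return A@(ray*np.median(p))+o
E
python3 - <<'E'
from h import *
s=r.sense();print(s)
for cam in("top","scene"):
    im,d=imaging.camera(cam);cv2.imwrite(f"pics/{cam}0.png",im);np.save(f"{cam}0.npy",d)
    for t in("peg_red_a_center","peg_blue_center","bin_red","bin_blue","handle","pointer","mark","pen","shears","spool"):
        for f in (nets.landmark_of,):
            for q in f(t,cam)[:3]:
                print(cam,t,np.round(q["point"]),round(q["p"],2),world(cam,q["point"],d).round(3))
E
```

```text
{'clock': 0.0, 'qpos': array([ 1.05599177e+00,  2.76569723e-01,  1.50607553e+00, -2.98416979e-05,
        1.36069647e+00, -1.21006488e-01]), 'dq': array([-0.00074946, -0.00028204, -0.00102034, -0.00033094,  0.00017466,
       -0.00024489]), 'joint_torque': array([ 5.62386194e-04, -4.04588377e+01, -2.37234432e+01,  7.00729340e-02,
        3.46254918e-02, -1.52373573e-04]), 'eef_pos': array([0.22045574, 0.53065067, 0.30184196]), 'orientation': array([-6.14475980e-01, -3.08038245e+00,  2.62366119e-03]), 'force': array([ 0.17948252,  0.00563435, -0.6385921 ]), 'wrist_torque': array([-0.02376487,  0.01284475, -0.00668543]), 'finger_gap': 0.9990718788916985}
top peg_red_a_center [428. 207.] 0.65 [ 0.577 -0.366  0.013]
top peg_blue_center [408. 258.] 0.51 [ 0.44  -0.305  0.01 ]
top bin_red [230. 179.] 0.83 [0.654 0.163 0.015]
top bin_blue [260. 173.] 0.75 [0.671 0.083 0.016]
top handle [245. 216.] 0.6 [0.547 0.121 0.048]
top pointer [282. 190.] 0.84 [0.622 0.024 0.025]
top pointer [290. 223.] 0.24 [0.531 0.006 0.028]
top mark [293. 222.] 0.51 [ 0.537 -0.003  0.009]
top mark [355. 138.] 0.47 [ 0.774 -0.179  0.003]
top pen [167. 289.] 0.68 [0.364 0.324 0.015]
top pen [230. 176.] 0.44 [0.663 0.165 0.016]
top shears [357. 138.] 0.79 [ 0.773 -0.184  0.004]
top shears [282. 194.] 0.63 [0.612 0.027 0.023]
top spool [124. 232.] 0.67 [0.516 0.446 0.001]
scene peg_red_a_center [355. 156.] 0.45 [0.136 0.479 0.622]
scene peg_blue_center [382. 178.] 0.72 [ 0.447 -0.308  0.004]
scene bin_red [225. 227.] 0.98 [0.652 0.159 0.013]
scene bin_red [182. 321.] 0.4 [ 0.526  0.435 -0.003]
scene bin_blue [245. 212.] 0.71 [0.192 0.594 0.589]
scene spool [182. 322.] 0.67 [ 0.524  0.437 -0.002]
```

```bash
python3 - <<'E'
import cv2
im=cv2.imread("pics/top0.png");cv2.imwrite("pics/top0c.png",cv2.resize(im[90:330,90:470],None,fx=2.1,fy=2.1,interpolation=cv2.INTER_CUBIC))
E
```

```text
(no output)
```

View pics/top0c.png

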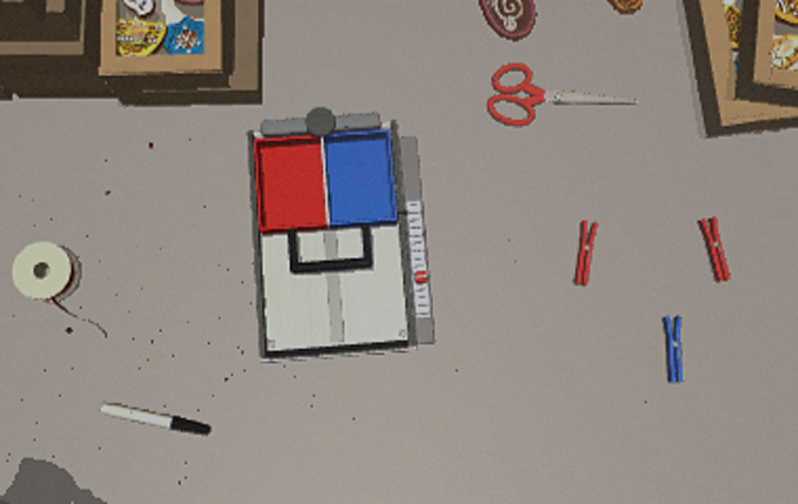

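View pics/scene0.png

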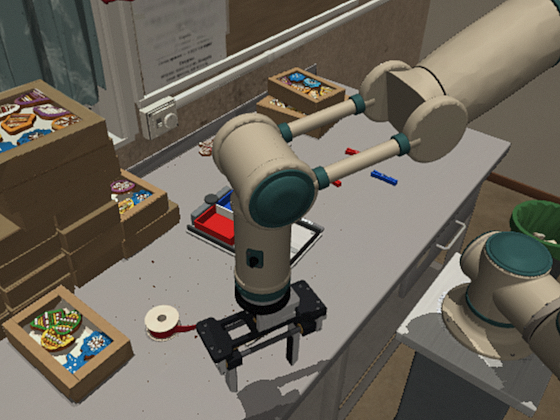

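The top crop shows red pegs at about (586,253) and (714,249), and the blue one at (675,349). The tray is at (325,185), with its handle bar at (332,266) and the mark at (420,277). In the scene view the arm hides part of the tray, and there are boxes at the back and left. Next I'll segment by colour.

```bash
python3 - <<'E'
from h import *
im=cv2.imread("pics/top0.png");d=np.load("top0.npy")
b,g,rr=[im[...,i].astype(int) for i in range(3)]
def comp(m,zs,amin=15):
    n,l,st,ce=cv2.connectedComponentsWithStats(m.astype(np.uint8))
    for i in range(1,n):
        if st[i,4]<amin: continue
        ys,xs=np.nonzero(l==i)
        P=np.array([world("top",(x,y),d,z=zs)[:2] for x,y in zip(xs,ys)])
        rc=cv2.minAreaRect((P*1000).astype(np.float32))
        c=P.mean(0);w,V=np.linalg.eigh(np.cov(P.T));v=V[:,1]
        print(st[i],ce[i].round(1),"mean",c.round(4),"rect",np.round(rc[0],1),np.round(rc[1],1),"ang",np.degrees(np.arctan2(v[1],v[0])).round(1))
print("red");comp((rr>140)&(g<90)&(b<90),0.010)
print("blue");comp((b>120)&(rr<100)&(b-rr>60),0.010)
K=lambda x,y,z:world("top",(x/2.1+90,y/2.1+90),d,z=z).round(4)
print("bar ends",K(291,266,.049),K(371,264,.049))
print("rim L front/back",K(259,230,.044),K(254,138,.044),"R",K(397,222,.044),K(391,131,.044))
print("base front",K(262,354,.01),K(410,346,.01),"bar back edge?")
print("mark",K(420,277,.02),"ptr",K(403,212,.029))
c=imaging.get_calibration("top");print(-np.array(c["R"]).T@c["t"])
E
```

```text
red
[322 120  27  29 261] [335.7 134.6] mean [ 0.7812 -0.1251] rect [ 781.9 -125.5] [68.6 83.3] ang 170.3
[ 211  155   35   45 1164] [228.6 178. ] mean [0.6588 0.1689] rect [663.8 171.6] [120.4  86.1] ang -173.3
[429 193   4  13  21] [430.5 199. ] mean [ 0.5984 -0.3759] rect [ 598.4 -375.5] [33.6  4.3] ang -173.2
[365 195   4  30  50] [366.7 211.5] mean [ 0.5651 -0.2016] rect [ 570.4 -202.8] [ 5.3 79.8] ang 171.4
[424 194  10  30  53] [429.2 208.4] mean [ 0.5726 -0.3704] rect [ 573.  -370.4] [81.6  6. ] ang -167.4
[370 196   5  17  25] [371.8 203.1] mean [ 0.5879 -0.2162] rect [ 585.8 -215.5] [ 5.8 44.3] ang 168.0
[433 210   5  13  24] [434.8 216.4] mean [ 0.5507 -0.3841] rect [ 551.5 -384.1] [33.2  5.3] ang -171.2
[368 212   3  13  25] [369.  218.5] mean [ 0.546  -0.2069] rect [ 547.1 -207.3] [ 5.3 32.7] ang 171.6
blue
[14 41  9  5 25] [19.  42.9] mean [1.0561 0.7678] rect [1055.7  770.1] [12.4 22.8] ang 75.0
[ 12  41  28  23 212] [29.1 53.8] mean [1.0224 0.7363] rect [1025.8  744.4] [66.4 71.4] ang 162.1
[ 6 46  4  6 15] [ 7.5 48.9] mean [1.0376 0.7981] rect [1038.7  798.3] [16.3  8.4] ang -164.4
[ 1 48 13 15 57] [ 7.1 56.7] mean [1.0136 0.797 ] rect [1021.5  798.1] [28.1 44. ] ang 152.3
[479  59  21  19 265] [489.8  67.4] mean [ 0.9818 -0.573 ] rect [ 980.8 -570.6] [57.4 55.5] ang 63.8
[479  82  20  22 169] [489.1  93.2] mean [ 0.9033 -0.5637] rect [ 905.8 -562.2] [54.  64.8] ang -176.4
[168  98  19  18 152] [178.  107.4] mean [0.8615 0.3117] rect [864.1 313.9] [50.1 50.1] ang 121.5Traceback (most recent call last):
  File "<stdin>", line 14, in <module>
  File "<stdin>", line 9, in comp
  File "h.py", line 5, in world
    c=imaging.get_calibration(cam);K=np.array(c["K"])
ValueError: time passes only in moves, steps and waits
```

```bash
sed -i 's/^def world/import functools\ncal=functools.lru_cache(None)(imaging.get_calibration)\ndef world/; s/c=imaging.get_calibration(cam)/c=cal(cam)/' h.py
cat >> h.py <<'E'
def comp(cam,m,z,s=None,amin=40,win=((.3,.75),(-.45,.3))):
    m=cv2.morphologyEx(m.astype(np.uint8),cv2.MORPH_CLOSE,np.ones((5,5)))
    n,l,st,ce=cv2.connectedComponentsWithStats(m)
    for i in range(1,n):
        if st[i,4]<amin: continue
        ys,xs=np.nonzero(l==i)
        P=np.array([world(cam,(x,y),None,s,z)[:2] for x,y in zip(xs,ys)])
        c=P.mean(0)
        if not(win[0][0]<c[0]<win[0][1] and win[1][0]<c[1]<win[1][1]):continue
        rc=cv2.minAreaRect((P*1000).astype(np.float32));w,V=np.linalg.eigh(np.cov(P.T));v=V[:,1]
        print(st[i],"mean",c.round(4),"rect",np.round(rc[0],1),np.round(rc[1],1),"ang",(np.degrees(np.arctan2(v[1],v[0]))%180).round(1))
def masks(im):
    b,g,rr=[im[...,i].astype(int) for i in range(3)]
    return (rr>100)&(rr-g>60)&(rr-b>60),(b>90)&(b-rr>50)
E
python3 - <<'E'
from h import *
im=cv2.imread("pics/top0.png");d=np.load("top0.npy")
R,B=masks(im)
print("red");comp("top",R,.010);print("blue");comp("top",B,.01)
K=lambda x,y,z:world("top",(x/2.1+90,y/2.1+90),d,z=z).round(4)
print("bar ends",K(291,266,.049),K(371,264,.049))
print("rim L front/back",K(259,230,.044),K(254,138,.044),"R",K(397,222,.044),K(391,131,.044))
print("base front",K(262,354,.01),K(410,346,.01))
print("mark",K(420,277,.02),"ptr",K(403,212,.029))
c=cal("top");print(-np.array(c["R"]).T@c["t"])
T=np.array(cal("wrist")["T_tool_cam"]);print(T.round(3),cal("wrist")["K"])
print(Ro.from_rotvec(r.sense()["orientation"]).as_matrix().round(3))
E
```

```text
red
[ 211  154   35   46 1393] mean [0.6628 0.1718] rect [663.8 171.5] [121.7  86.8] ang 5.9
[424 193  14  31 169] mean [ 0.5759 -0.3747] rect [ 574.5 -376.2] [81.6 18.4] ang 11.6
[364 195  11  30 171] mean [ 0.572  -0.2072] rect [ 569.7 -208.2] [19.3 80.6] ang 170.1
blue
[ 245  152   34   45 1352] mean [0.6695 0.0805] rect [670.6  80.7] [121.5  84.9] ang 2.4
[407 241   8  31 171] mean [ 0.4471 -0.3135] rect [ 445.6 -312.5] [16.2 79. ] ang 0.1
bar ends [0.5463 0.1638 0.049 ] [0.5483 0.0661 0.049 ]
rim L front/back [0.5924 0.2043 0.044 ] [0.7106 0.2127 0.044 ] R [0.6018 0.0337 0.044 ] [0.7193 0.0403 0.044 ]
base front [0.4419 0.2025 0.01  ] [0.4507 0.018  0.01  ]
mark [0.5363 0.0049 0.02  ] ptr [0.6179 0.0257 0.029 ]
[0.36897246 0.05762388 1.10933913]
[[ 0.001 -0.958 -0.287  0.084]
 [ 1.     0.001  0.001 -0.   ]
 [-0.    -0.287  0.958 -0.082]
 [ 0.     0.     0.     1.   ]] [[317.43724273   0.         275.8283875 ]
 [  0.         317.43724273 212.10062957]
 [  0.           0.           1.        ]]
[[-0.923  0.384  0.   ]
 [ 0.384  0.923  0.   ]
 [-0.     0.    -1.   ]]
```

```bash
cat >> h.py <<'E'
def plan(x,y,z,jaw=None,pose=None):
    s=r.sense();M=Ro.from_rotvec(s["orientation"]).as_matrix();p=np.array(s["eef_pos"])
    cur=np.degrees(np.arctan2(M[1,1],M[0,1])); spin=0
    if jaw is not None: spin=-((jaw-cur+90)%180-90)
    M2=M@Ro.from_euler("z",spin,degrees=True).as_matrix()
    print("clk",round(s["clock"],2),"pos",p.round(4),"jaw",cur.round(1),"tilt",M[:,2].round(3),"F",np.round(s["force"],1),"gap",round(s["finger_gap"]*9.4,2))
    print("spin",round(spin,1),"then cm",(M2.T@(np.array([x,y,z])-p)*100).round(2))
E
python3 -c "
from h import *
plan(.57,-.208,.26,80)"
```

```text
clk 1.1 pos [0.2207 0.531  0.3027] jaw 67.4 tilt [ 0.  0. -1.] F [-0.  -0.7 -0.7] gap 9.42
spin -12.6 then cm [-47.24 -66.71   4.27]
```

drive_tool(rows="0 0 0 -6.3 9.4;0 0 0 -6.3 9.4;-3.4 -4.8 0.3 0 9.4;-3.4 -4.8 0.3 0 9.4;-3.4 -4.8 0.3 0 9.4;-3.4 -4.8 0.3 0 9.4;-3.4 -4.8 0.3 0 9.4;-3.4 -4.8 0.3 0 9.4;-3.4 -4.8 0.3 0 9.4;-3.4 -4.8 0.3 0 9.4", grip_force=12)

```text
clock: 2.35
eef_pos: [0.4228, 0.104, 0.279]
orientation: [0.273, 3.128, 0.001]
force: [1.1, 0.9, 0.2]
finger_gap: 1.0
```

drive_tool(rows="-3.4 -4.8 0.3 0 9.4;-3.4 -4.8 0.3 0 9.4;-3.4 -4.8 0.3 0 9.4;-3.4 -4.8 0.3 0 9.4;-3.4 -4.8 0.3 0 9.4;-3 -4.3 0.3 0 9.4;0 0 0 0 9.4;0 0 0 0 9.4;0 0 0 0 9.4;0 0 0 0 9.4")

```text
clock: 3.6
eef_pos: [0.5698, -0.2063, 0.2612]
orientation: [0.27, 3.129, 0.0]
force: [0.2, -0.1, -0.1]
finger_gap: 0.999
```

```bash
python3 - <<'E'
from h import *
plan(.57,-.208,.10,80)
s=r.sense();im,d=imaging.camera("wrist");cv2.imwrite("pics/w1.png",im)
R,B=masks(im);W=((.3,.75),(-.5,.3))
print("red");comp("wrist",R,.012,s,win=W);print("blue");comp("wrist",B,.012,s,win=W)
for t in("peg_red_a_center","peg_blue_center"):
    for q in nets.landmark_of(t,"wrist"): print(t,np.round(q["point"]),round(q["p"],2),world("wrist",q["point"],d,s).round(4))
im,d=imaging.camera("top");cv2.imwrite("pics/top1.png",im);np.save("top1.npy",d)
E
```

```text
clk 3.6 pos [ 0.5698 -0.2063  0.2612] jaw 80.1 tilt [ 0.  0. -1.] F [ 0.2 -0.1 -0.1] gap 9.39
spin 0.1 then cm [-0.04 -0.17 16.12]
red
[478 125  15  16 198] mean [0.5382 0.0145] rect [538.2  14.5] [14.3 14.1] ang 30.2
[268 160  14  29 378] mean [ 0.5425 -0.2026] rect [ 543.4 -202.8] [13.7 29.7] ang 170.6
[102 192  48  69 900] mean [ 0.5712 -0.3756] rect [ 572.6 -374.2] [81.6 18.8] ang 11.0
[347 318  30  24 271] mean [ 0.7492 -0.1355] rect [ 750.7 -131.2] [34.9 33.1] ang 136.7
blue
[ 127   50   39   89 1158] mean [ 0.4412 -0.314 ] rect [ 445.1 -312.8] [18.8 81.1] ang 0.0
[ 524  192   36  109 3090] mean [0.6692 0.0796] rect [680.5  80.4] [130.7  37.4] ang 3.5
peg_red_a_center [128. 224.] 0.96 [ 0.5697 -0.3704  0.0138]
peg_blue_center [148.  95.] 0.69 [ 0.4457 -0.3114  0.0137]
```

View pics/w1.png

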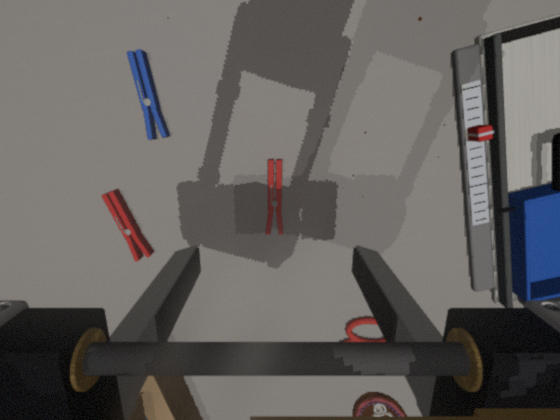

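Wrist view: the near red peg sits midway between the fingers at (275,197). Blue is at (148,95) and the far red at (127,225), and all three agree with the top camera within about 2 mm. Descending to grasp.

drive_tool(rows="0 -0.1 4 0 9.4;0 0 4 0 9.4;0 0 4 0 8;0 0 3.1 0 6;0 0 1 0 5;0 0 0 0 4;0 0 0 0 0;0 0 0 0 0;0 0 0 0 0;0 0 0 0 0", grip_force=12)

```text
clock: 5.05
eef_pos: [0.57, -0.2086, 0.1]
orientation: [0.273, 3.129, -0.0]
force: [1.2, 0.1, -0.2]
finger_gap: 0.187
```

drive_tool(rows="0 0 0 0 0;0 0 0 0 0;0 0 0 0 0;0 0 -2 0 0;0 0 -5 0 0;0 0 -5 0 0;0 0 0 -6.5 0;0 0 0 -6.5 0;0 0 0 0 0;0 0 0 0 0")

```text
clock: 6.3
eef_pos: [0.5698, -0.2085, 0.2192]
orientation: [0.081, -3.14, -0.001]
force: [0.1, -0.5, 0.3]
finger_gap: 0.154
```

```bash
python3 - <<'E'
from h import *
# tray refine
im=cv2.imread("pics/top1.png")
R,B=masks(im);print("tray red/blue top1");comp("top",R,.03,win=((.4,.75),(-.05,.3)),amin=5);comp("top",B,.03,win=((.4,.75),(-.05,.3)))
d=np.load("top1.npy")
# rim points: depth-based heights
K=cal("top");u,v=np.meshgrid(np.arange(560),np.arange(420))
C=np.linalg.inv(np.array(K["K"]))@np.vstack([u.ravel(),v.ravel(),np.ones(u.size)])*d.ravel()
P=(np.array(K["R"]).T@(C-np.array(K["t"])[:,None])).T
m=(P[:,2]>.036)&(P[:,2]<.052)&(P[:,0]>.5)&(P[:,0]<.76)&(P[:,1]>0)&(P[:,1]<.25)
Q=P[m];print(m.sum(),cv2.minAreaRect((Q[Q[:,0]>.58][:,:2]*1000).astype(np.float32)))
b=Q[(Q[:,0]<.56)&(Q[:,0]>.53)];print("bar",b.min(0).round(3),b.max(0).round(3),b.mean(0).round(3),np.degrees(np.polyfit(b[:,1],b[:,0],1)[0]))
plan(.654,.18,.25,93)
print("opening")
E
```

```text
tray red/blue top1
[ 211  154   35   46 1401] mean [0.6574 0.1698] rect [658.5 169.6] [119.6  85.4] ang 5.9
[288 219   5   5  25] mean [0.5372 0.0053] rect [537.2   5.3] [10.5 10.6] ang 162.5
[ 245  152   34   45 1357] mean [0.6641 0.0801] rect [665.1  80.3] [119.7  83.4] ang 2.6
1101 ((657.4970092773438, 124.50825500488281), (161.81143188476562, 171.99864196777344), 4.0535502433776855)
bar [0.54  0.068 0.036] [0.56  0.166 0.052] [0.549 0.118 0.047] -2.695170583916525
clk 6.3 pos [ 0.5698 -0.2085  0.2192] jaw 92.9 tilt [-0.001  0.    -1.   ] F [ 0.1 -0.5  0.3] gap 1.45
spin -0.1 then cm [-10.44  38.36  -3.07]
opening
```

drive_tool(rows="-1.5 5.5 0 0 0;-1.5 5.5 0 0 0;-1.5 5.5 0 0 0;-1.5 5.5 0 0 0;-1.5 5.5 0 0 0;-1.5 5.5 0 0 0;-1.4 5.4 0 0 0;0 0 0 0 0;0 0 0 0 0;0 0 0 0 0")

```text
clock: 7.55
eef_pos: [0.6533, 0.1789, 0.2196]
orientation: [0.08, -3.14, 0.001]
force: [0.0, 0.2, -0.2]
finger_gap: 0.153
```

```bash
python3 - <<'E'
from h import *
plan(.654,.1805,.119,93)
s=r.sense();im,d=imaging.camera("wrist");cv2.imwrite("pics/w2.png",im)
for t in("bin_red","bin_blue","handle","pointer","mark"):
    for q in nets.landmark_of(t,"wrist")[:2]: print(t,np.round(q["point"]),round(q["p"],2),world("wrist",q["point"],d,s).round(4))
E
```

```text
clk 7.55 pos [0.6533 0.1789 0.2196] jaw 92.9 tilt [-0.001 -0.001 -1.   ] F [ 0.   0.2 -0.2] gap 1.44
spin -0.1 then cm [-0.08  0.16 10.06]
bin_red [260. 209.] 0.81 [0.652  0.1638 0.016 ]
bin_blue [172. 212.] 0.76 [0.6591 0.0819 0.0158]
handle [200.  84.] 0.62 [0.5485 0.1177 0.0494]
pointer [ 91. 168.] 0.87 [0.6187 0.019  0.0302]
mark [74. 67.] 0.79 [0.5388 0.0111 0.0238]
```

View pics/w2.png

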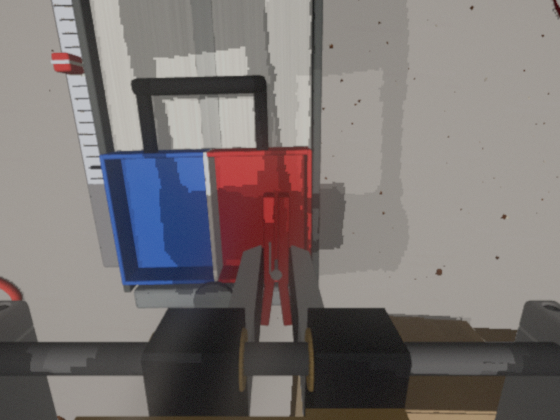

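Wrist view: the peg is held over the red compartment. The handle bar is at (200,85), the mark at (68,63) and the bin centre at (260,209). The nets match the top-view geometry, so I'm placing it.

drive_tool(rows="0 0 4 0 0;0 0 4 0 0;0 0 1.5 0 0;0 0 0.5 0 0;0 0 0 0 0;0 0 0 0 2.2;0 0 0 0 2.2;0 0 0 0 2.2;0 0 -2 0 2.2;0 0 -5 0 2.2")

```text
clock: 9.1
eef_pos: [0.6519, 0.1801, 0.1878]
orientation: [0.083, -3.134, 0.001]
force: [-0.8, 0.1, 0.7]
finger_gap: 0.233
```

```bash
python3 - <<'E'
from h import *
plan(.5745,-.376,.20,101.3)
E
```

```text
clk 9.1 pos [0.6519 0.1801 0.1878] jaw 93.0 tilt [-0.006 -0.001 -1.   ] F [-0.8  0.1  0.7] gap 2.19
spin -8.3 then cm [ 18.5  -53.02  -1.12]
```

drive_tool(rows="0 0 -1 -8.3 4;1.8 -5.3 0 0 9.4;1.8 -5.3 0 0 9.4;1.8 -5.3 0 0 9.4;1.8 -5.3 0 0 9.4;1.8 -5.3 0 0 9.4;1.8 -5.3 0 0 9.4;1.8 -5.3 0 0 9.4;1.8 -5.3 0 0 9.4;1.8 -5.3 0 0 9.4")

```text
clock: 10.35
eef_pos: [0.588, -0.3209, 0.2]
orientation: [-0.31, 3.126, -0.0]
force: [0.8, 0.4, 0.9]
finger_gap: 0.999
```

drive_tool(rows="1.8 -5.2 0 0 9.4;0 0 0 0 9.4;0 0 0 0 9.4;0 0 0 0 9.4;0 0 0 0 9.4;0 0 0 0 9.4;0 0 0 0 9.4;0 0 0 0 9.4;0 0 0 0 9.4;0 0 0 0 9.4")

```text
clock: 11.6
eef_pos: [0.5809, -0.3738, 0.1996]
orientation: [-0.31, 3.126, 0.0]
force: [0.8, 0.6, -0.7]
finger_gap: 0.998
```

```bash
python3 - <<'E'
from h import *
plan(.573,-.3745,.10,101.3)
s=r.sense();im,d=imaging.camera("wrist")
R,B=masks(im);comp("wrist",R,.012,s,win=((.3,.75),(-.5,.3)))
for q in nets.landmark_of("peg_red_a_center","wrist"): print(np.round(q["point"]),round(q["p"],2),world("wrist",q["point"],d,s).round(4))
E
```

```text
clk 11.6 pos [ 0.5809 -0.3738  0.1996] jaw 101.3 tilt [ 0.  0. -1.] F [ 0.8  0.6 -0.7] gap 9.38
spin 0.0 then cm [0.79 0.08 9.96]
[268 160  17  44 617] mean [ 0.5478 -0.3797] rect [ 550.8 -379.3] [37.6 13.9] ang 14.0
[278. 199.] 0.87 [ 0.5651 -0.3742  0.0135]
```

drive_tool(rows="0.9 0.1 3 0 9.4;0 0 4 0 8;0 0 2.5 0 6;0 0 0.5 0 4;0 0 0 0 0;0 0 0 0 0;0 0 0 0 0;0 0 0 0 0;0 0 0 0 0;0 0 0 0 0")

```text
clock: 12.95
eef_pos: [0.572, -0.3745, 0.0998]
orientation: [-0.31, 3.126, -0.0]
force: [0.4, -0.7, 1.4]
finger_gap: 0.155
```

drive_tool(rows="0 0 0 0 0;0 0 0 0 0;0 0 -2 0 0;0 0 -5 0 0;0 0 -5 0 0;0 0 0 8.3 0;0 0 0 0 0;0 0 0 0 0;0 0 0 0 0;0 0 0 0 0")

```text
clock: 14.2
eef_pos: [0.5718, -0.3744, 0.2189]
orientation: [0.084, -3.14, -0.001]
force: [1.0, -1.0, -0.3]
finger_gap: 0.156
```

```bash
python3 - <<'E'
from h import *
s=r.sense()
# peg target: bin_red y -17
plan(.655,.148,.118,93)
E
```

```text
clk 14.2 pos [ 0.5718 -0.3744  0.2189] jaw 93.1 tilt [-0.001  0.001 -1.   ] F [ 1.  -1.  -0.3] gap 1.47
spin 0.1 then cm [-11.05  51.72  10.12]
```

drive_tool(rows="-1.2 5.75 0 0 0;-1.2 5.75 0 0 0;-1.2 5.75 0 0 0;-1.2 5.75 0 0 0;-1.2 5.75 0 0 0;-1.2 5.75 0 0 0;-1.2 5.75 0 0 0;-1.2 5.75 0 0 0;-1.45 5.75 0 0 0;0 0 0 0 0")

```text
clock: 15.45
eef_pos: [0.6551, 0.1525, 0.2192]
orientation: [-0.092, 3.14, 0.002]
force: [-0.2, -0.7, 0.4]
finger_gap: 0.154
```

drive_tool(rows="0 0 0 0 0;0 0 0 0 0;0 0 0 0 0;0 0 0 0 0;0 0 0 0 0;0 0 0 0 0;0 0 0 0 0;0 0 0 0 0;0 0 0 0 0;0 0 0 0 0")

```text
clock: 16.7
eef_pos: [0.6549, 0.1482, 0.2197]
orientation: [-0.083, 3.14, 0.0]
force: [0.4, -0.6, 0.5]
finger_gap: 0.153
```

```bash
python3 - <<'E'
from h import *
plan(.655,.148,.119,93)
s=r.sense();im,d=imaging.camera("wrist");cv2.imwrite("pics/w3.png",im)
for t in("bin_red","peg_red_a_center"):
    for q in nets.landmark_of(t,"wrist")[:3]: print(t,np.round(q["point"]),round(q["p"],2),world("wrist",q["point"],d,s).round(4))
E
```

```text
clk 16.7 pos [0.6549 0.1482 0.2197] jaw 93.0 tilt [ 0.  0. -1.] F [ 0.4 -0.6  0.5] gap 1.44
spin 0.0 then cm [-1.000e-02 -2.000e-02  1.007e+01]
bin_red [291. 212.] 0.87 [0.655  0.1632 0.0159]
peg_red_a_center [276. 262.] 0.83 [0.6572 0.149  0.1211]
```

View pics/w3.png

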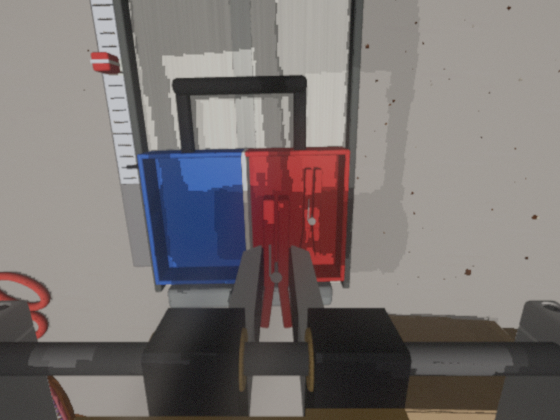

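Wrist view: the first peg lies inside the red compartment at (312,215). The held peg is over the left half, and both fingers have a few mm of clearance. Placing it.

drive_tool(rows="0 0.1 4 0 0;0 0 4 0 0;0 0 1.5 0 0;0 0 0.6 0 0;0 0 0 0 0;0 0 0 0 2;0 0 0 0 2;0 0 0 0 2;0 0 -2 0 2;0 0 -5 0 2")

```text
clock: 18.1
eef_pos: [0.6533, 0.149, 0.1868]
orientation: [0.083, -3.134, 0.001]
force: [0.8, 0.0, 0.7]
finger_gap: 0.21
```

```bash
python3 - <<'E'
from h import *
plan(.4453,-.3125,.20,90)
E
```

```text
clk 18.1 pos [0.6533 0.149  0.1868] jaw 93.0 tilt [-0.006 -0.001 -1.   ] F [0.8 0.  0.7] gap 1.97
spin 3.0 then cm [ 20.81 -46.15  -1.16]
```

drive_tool(rows="0 0 -1.2 3 4;2.3 -5.1 0 0 9.4;2.3 -5.1 0 0 9.4;2.3 -5.1 0 0 9.4;2.3 -5.1 0 0 9.4;2.3 -5.1 0 0 9.4;2.3 -5.1 0 0 9.4;2.3 -5.1 0 0 9.4;2.3 -5.1 0 0 9.4;2.5 -5.3 0 0 9.4")

```text
clock: 19.35
eef_pos: [0.4454, -0.3135, 0.2011]
orientation: [-0.001, 3.141, -0.001]
force: [0.4, -0.1, 0.7]
finger_gap: 0.995
```

drive_tool(rows="0 0 0 0 9.4;0 0 0 0 9.4;0 0 0 0 9.4;0 0 0 0 9.4;0 0 0 0 9.4;0 0 0 0 9.4;0 0 0 0 9.4;0 0 0 0 9.4;0 0 0 0 9.4;0 0 0 0 9.4")

```text
clock: 20.6
eef_pos: [0.4461, -0.312, 0.2006]
orientation: [-0.001, 3.142, 0.0]
force: [-0.0, -0.2, -0.5]
finger_gap: 1.002
```

```bash
python3 - <<'E'
from h import *
plan(.4453,-.3125,.10,90)
s=r.sense();im,d=imaging.camera("wrist")
R,B=masks(im);comp("wrist",B,.012,s,win=((.3,.75),(-.5,.3)))
for q in nets.landmark_of("peg_blue_center","wrist"): print(np.round(q["point"]),round(q["p"],2),world("wrist",q["point"],d,s).round(4))
E
```

```text
clk 20.6 pos [ 0.4461 -0.312   0.2006] jaw 90.0 tilt [ 0.  0. -1.] F [-0.  -0.2 -0.5] gap 9.42
spin 0.0 then cm [ 0.08 -0.05 10.06]
[266 169  17  29 435] mean [ 0.4162 -0.3137] rect [ 416.7 -313.4] [13.7 24.7] ang 0.6
[275. 212.] 0.96 [ 0.4421 -0.3121  0.0132]
```

drive_tool(rows="0.1 0 3 0 9.4;0 0 4 0 8;0 0 2.5 0 6;0 0 0.6 0 4;0 0 0 0 0;0 0 0 0 0;0 0 0 0 0;0 0 0 0 0;0 0 0 0 0;0 0 0 0 0")

```text
clock: 21.95
eef_pos: [0.4452, -0.3121, 0.0999]
orientation: [-0.001, 3.141, -0.0]
force: [-0.4, 0.7, 1.9]
finger_gap: 0.158
```

drive_tool(rows="0 0 0 0 0;0 0 0 0 0;0 0 -2 0 0;0 0 -5 0 0;0 0 -5 0 0;0 0 0 -3 0;0 0 0 0 0;0 0 0 0 0;0 0 0 0 0;0 0 0 0 0")

```text
clock: 23.2
eef_pos: [0.445, -0.3118, 0.219]
orientation: [0.083, -3.14, -0.002]
force: [0.4, -0.1, 0.2]
finger_gap: 0.154
```

```bash
python3 - <<'E'
from h import *
plan(.659,.081,.118,93)
E
```

```text
clk 23.2 pos [ 0.445  -0.3118  0.219 ] jaw 93.0 tilt [-0.001  0.001 -1.   ] F [ 0.4 -0.1  0.2] gap 1.45
spin 0.0 then cm [-23.44  38.1   10.12]
```

drive_tool(rows="-2.9 4.8 0 0 0;-2.9 4.8 0 0 0;-2.9 4.8 0 0 0;-2.9 4.8 0 0 0;-2.9 4.8 0 0 0;-2.9 4.7 0 0 0;-3 4.7 0 0 0;-3 4.7 0 0 0;0 0 0 0 0;0 0 0 0 0")

```text
clock: 24.45
eef_pos: [0.6581, 0.0808, 0.219]
orientation: [0.084, -3.139, 0.001]
force: [-0.2, 0.1, -0.3]
finger_gap: 0.156
```

drive_tool(rows="0 0 0 0 0;0 0 0 0 0;0 0 4 0 0;0 0 4 0 0;0 0 1.5 0 0;0 0 0.6 0 0;0 0 0 0 0;0 0 0 0 3;0 0 0 0 3;0 0 0 0 3")

```text
clock: 25.7
eef_pos: [0.6589, 0.081, 0.1193]
orientation: [-0.083, 3.139, 0.0]
force: [0.2, 0.5, 0.5]
finger_gap: 0.318
```

drive_tool(rows="0 0 0 0 3;0 0 -2 0 3;0 0 -5 0 3;0 0 -5 0 3;0 0 -3 0 3;4 0 0 0 3;5 0 0 0 3;0 0 0 0 3;0 0 0 0 3;0 0 0 0 3")

```text
clock: 26.95
eef_pos: [0.5701, 0.0761, 0.2688]
orientation: [-0.083, 3.139, 0.0]
force: [0.7, -0.7, 0.4]
finger_gap: 0.318
```

```bash
python3 - <<'E'
from h import *
plan(.5485,.1177,.14,183)
s=r.sense();im,d=imaging.camera("wrist");cv2.imwrite("pics/w4.png",im)
for t in("bin_red","bin_blue","peg_red_a_center","peg_blue_center","handle","pointer","mark"):
    for q in nets.landmark_of(t,"wrist")[:3]: print(t,np.round(q["point"]),round(q["p"],2),world("wrist",q["point"],d,s).round(4))
E
```

```text
clk 26.95 pos [0.5701 0.0761 0.2688] jaw 93.0 tilt [ 0.001  0.    -1.   ] F [ 0.7 -0.7  0.4] gap 2.99
spin -90.0 then cm [-4.27  1.96 12.88]
bin_red [349. 272.] 0.71 [0.6545 0.1664 0.016 ]
bin_blue [278. 271.] 0.66 [0.6513 0.0829 0.0289]
peg_red_a_center [336. 269.] 0.9 [0.6457 0.1477 0.0284]
peg_blue_center [274. 273.] 0.84 [0.6544 0.0786 0.0278]
handle [315. 186.] 0.96 [0.5482 0.1131 0.049 ]
pointer [223. 239.] 0.61 [0.6235 0.0192 0.0114]
pointer [277. 269.] 0.34 [0.6492 0.0826 0.0287]
mark [363. 275.] 0.75 [0.6516 0.1791 0.0286]
mark [211. 162.] 0.73 [0.533  0.0089 0.0294]
```

View pics/w4.png

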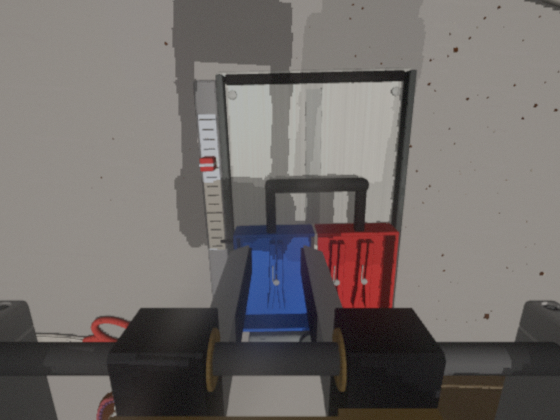

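Wrist view: the blue peg lies in the blue compartment at (275,280). Both red pegs are side by side in the red one at (337,280) and (363,280). The handle bar is at (315,186) and the mark at (207,164). Now turning the jaws along the pull direction for the handle.

drive_tool(rows="0 0 0 10 5;0 0 0 10 5;0 0 0 10 5;0 0 0 10 5;0 0 0 10 5;0 0 0 10 5;0 0 0 10 5;0 0 0 10 5;0 0 0 10 5;4.2 -1.9 2 0 5")

```text
clock: 28.6
eef_pos: [0.55, 0.1159, 0.2497]
orientation: [2.164, 2.271, 0.006]
force: [0.5, 1.1, -0.5]
finger_gap: 0.534
```

drive_tool(rows="0 0 5 0 5;0 0 0 0 5;0 0 0 0 5;0 0 0 0 5;0 0 0 0 5;0 0 0 0 5;0 0 0 0 5;0 0 0 0 5;0 0 0 0 5;0 0 0 0 5")

```text
clock: 29.85
eef_pos: [0.5475, 0.1171, 0.1986]
orientation: [-2.162, -2.28, -0.0]
force: [0.4, 0.7, 0.6]
finger_gap: 0.531
```

```bash
python3 - <<'E'
from h import *
plan(.549,.1175,.118,3)
s=r.sense();print(s["qpos"].round(2));im,d=imaging.camera("wrist");cv2.imwrite("pics/w5.png",im)
for t in("handle","pointer","mark"):
    for q in nets.landmark_of(t,"wrist")[:3]: print(t,np.round(q["point"]),round(q["p"],2),world("wrist",q["point"],d,s).round(4))
im,d=imaging.camera("top");cv2.imwrite("pics/top2.png",im)
for t in("handle","pointer","mark"):
    for q in nets.landmark_of(t,"top")[:3]: print(t,np.round(q["point"],1),round(q["p"],2),world("top",q["point"],d).round(4))
E
```

```text
clk 29.85 pos [0.5475 0.1171 0.1986] jaw 3.0 tilt [-0.  0. -1.] F [0.4 0.7 0.6] gap 5.0
spin 0.0 then cm [0.03 0.15 8.06]
[0.09 0.33 1.7  0.   1.11 0.03]
handle [280. 231.] 0.87 [0.5507 0.1165 0.0489]
pointer [408. 152.] 0.34 [0.6497 0.1801 0.0242]
mark [259. 324.] 0.81 [0.5368 0.0106 0.0199]
mark [411. 152.] 0.64 [0.6518 0.1805 0.0239]
mark [406. 165.] 0.24 [0.6534 0.1691 0.0155]
pointer [282.6 190.6] 0.75 [0.6227 0.0233 0.0124]
mark [290.4 223.1] 0.45 [0.5318 0.0043 0.0287]
```

View pics/w5.png

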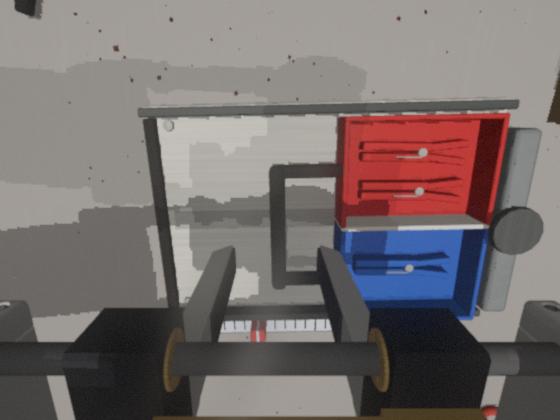

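Wrist view: the handle bar at (278,230) lies between the open fingers and the mark is at (259,325). All three pegs are flat in their compartments. Descending and gripping.

drive_tool(rows="0 0.2 3 0 5;0 0 3 0 5;0 0 1.5 0 5;0 0 0.5 0 5;0 0 0 0 5;0 0 0 0 0;0 0 0 0 0;0 0 0 0 0;0 0 0 0 0;0 0 0 0 0", grip_force=40)

```text
clock: 31.5
eef_pos: [0.549, 0.1171, 0.1188]
orientation: [-2.16, -2.28, 0.001]
force: [-2.2, -0.1, 2.7]
finger_gap: 0.125
```

```bash
python3 - <<'E'
from h import *
plan(.549,.1175,.118,3)
s=r.sense();im,d=imaging.camera("top");cv2.imwrite("pics/top3.png",im)
for t in("handle","pointer","mark"):
    for q in nets.landmark_of(t,"top")[:3]: print(t,np.round(q["point"],1),round(q["p"],2),world("top",q["point"],d).round(4))
E
```

```text
clk 31.5 pos [0.549  0.1171 0.1188] jaw 3.1 tilt [-0.001 -0.    -1.   ] F [-2.2 -0.1  2.7] gap 1.17
spin 0.1 then cm [0.04 0.   0.08]
handle [284.2 191.6] 0.29 [0.6201 0.019  0.0116]
mark [291.7 222.1] 0.5 [0.5346 0.0008 0.0276]
```

drive_tool(rows="0 -0.5 0 0 0;0 -1 0 0 0;0 -1 0 0 0;0 -1 0 0 0;0 -1 0 0 0;0 -1 0 0 0;0 -1 0 0 0;0 -1 0 0 0;0 0 0 0 0;0 0 0 0 0")

```text
clock: 32.95
eef_pos: [0.4756, 0.112, 0.1188]
orientation: [2.157, 2.278, 0.001]
force: [6.4, -7.2, -3.6]
finger_gap: 0.123
```

```bash
python3 - <<'E'
from h import *
plan(.469,.113,.118,3)
s=r.sense()
for cam in ("wrist","top","scene"):
  im,d=imaging.camera(cam);cv2.imwrite(f"pics/{cam}9.png",im);np.save(f"{cam}9.npy",d)
  for t in("pointer","mark"):
    for q in nets.landmark_of(t,cam)[:3]: print(cam,t,np.round(q["point"],1),round(q["p"],2),world(cam,q["point"],d,s).round(4))
a=cv2.imread("pics/top9.png")[195:250,265:315];b=cv2.imread("pics/wrist9.png")[180:400,150:450]
cv2.imwrite("pics/z9.png",np.hstack([cv2.resize(a,(400,440),interpolation=cv2.INTER_CUBIC),cv2.resize(b,(400,440))]))
E
```

```text
clk 32.95 pos [0.4756 0.112  0.1188] jaw 3.1 tilt [ 0.004 -0.002 -1.   ] F [ 6.4 -7.2 -3.6] gap 1.16
spin 0.1 then cm [ 0.14 -0.66  0.08]
wrist pointer [436.9 311.7] 0.51 [0.5804 0.0828 0.0256]
top pointer [283.  219.3] 0.72 [0.5426 0.0234 0.0246]
top mark [292.3 222.2] 0.37 [ 0.5345 -0.0008  0.0264]
scene pointer [289.4 212.5] 0.57 [0.4663 0.1318 0.1443]
```

View pics/z9.png

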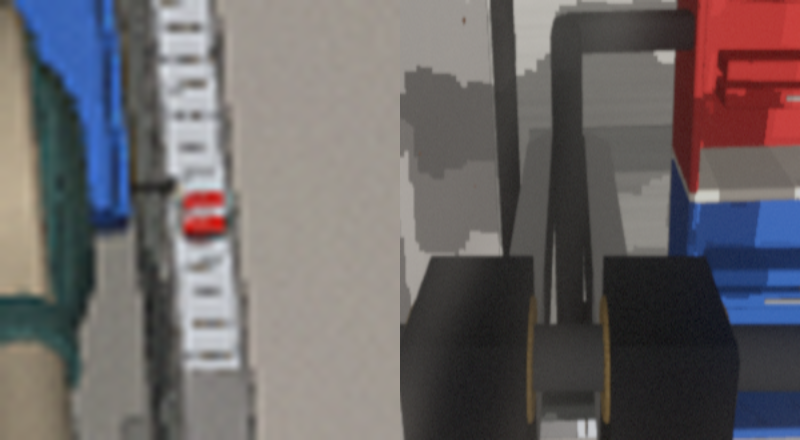

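Crop: the pointer is at (172,186) and the mark's white line at (205,212), so the pointer still has a few mm to go. The handle is firmly held.

```bash
python3 - <<'E'
from h import *
d=np.load("top9.npy")
for zm in(.026,.029,.032):
  p=world("top",(265+172/8-.44,195+186/8-.44),d,z=.029);m=world("top",(265+205/8-.44,195+212/8-.44),d,z=zm)
  print(p.round(4),m.round(4),"remaining mm",((p-m)@np.array([np.cos(.053),np.sin(.053),0])*1000).round(1))
E
```

```text
[0.5458 0.0155 0.029 ] [0.5376 0.0046 0.026 ] remaining mm 8.8
[0.5458 0.0155 0.029 ] [0.5372 0.0048 0.029 ] remaining mm 9.2
[0.5458 0.0155 0.029 ] [0.5367 0.0049 0.032 ] remaining mm 9.7
```

drive_tool(rows="0.1 -0.3 0 0 0;0 -0.3 0 0 0;0 -0.3 0 0 0;0 0 0 0 0;0 0 0 0 0;0 0 0 0 0;0 0 0 0 0;0 0 0 0 0;0 0 0 0 0;0 0 0 0 0")

```text
clock: 34.65
eef_pos: [0.4671, 0.1115, 0.1188]
orientation: [2.155, 2.278, -0.0]
force: [7.4, -10.5, -4.5]
finger_gap: 0.127
```

```bash
python3 - <<'E'
from h import *
plan(.469,.113,.118,3)
im,d=imaging.camera("top");np.save("top10.npy",d)
a=im[195:250,265:315];b=im[130:270,190:330]
cv2.imwrite("pics/z10.png",np.hstack([cv2.resize(a,(400,440),interpolation=cv2.INTER_CUBIC),cv2.resize(b,(400,440),interpolation=cv2.INTER_CUBIC)]))
for t in("pointer","mark"):
    for q in nets.landmark_of(t,"top")[:3]: print(t,np.round(q["point"],1),round(q["p"],2))
E
```

```text
clk 34.65 pos [0.4671 0.1115 0.1188] jaw 3.2 tilt [ 0.004 -0.004 -1.   ] F [  7.4 -10.5  -4.5] gap 1.19
spin 0.2 then cm [0.14 0.2  0.08]
pointer [282.2 221.9] 0.83
mark [291.9 222.4] 0.39
mark [262.3 204.4] 0.29
```

View pics/z10.png

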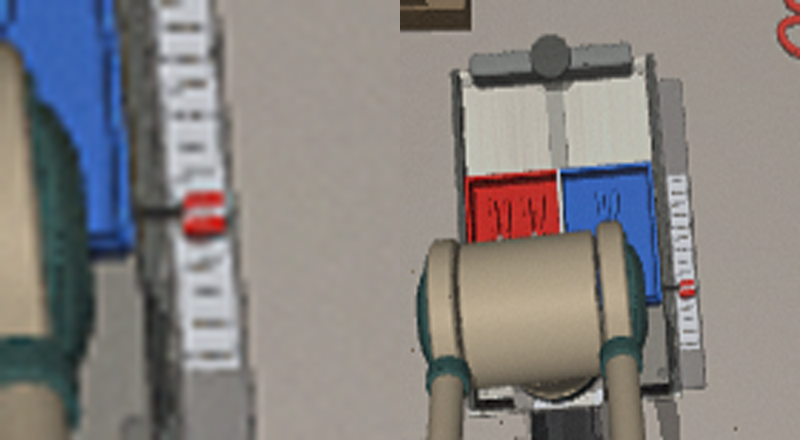

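Crop: the pointer at (178,211) meets the mark's white line at (205,212), within about 1 mm. The red and blue pegs are visible in their own compartments and the gripper holds the handle. Handing in.

```bash
python3 - <<'E'
from h import *
s=r.sense();print(np.round(s["dq"],4),s["finger_gap"],s["clock"]);print(workorder.finish_job())
E
```

```text
[-0.0002 -0.0007 -0.0004 -0.0001  0.0015 -0.0015] 0.1243793170859517 34.8
the job is handed in; nothing more can be done
None
```

The job is handed in at 34.8 s of the 72 s allowed; the hand-in gives no verdict, so the outcome is unconfirmed. Both red pegs are in the red compartment and the blue peg is in the blue one, all let go. I then gripped the tray's handle at 40 N, pulled the tray out about 82 mm, and finished still holding it there.

**Last checks:**
- **Pointer:** the top camera showed it about 1 mm or less from the mark's white line, well inside the 7 mm allowed.
- **Arm and grip:** the arm was still, and the fingers were closed on the 12 mm handle bar at about 11.7–11.9 mm.
- **Pegs:** in the last wrist picture before the pull, all three lay flat in their compartments. After the pull the arm hid part of the tray, but the visible ends of the pegs were where they should be.
- **Pen, scissors and spool:** I moved nothing near them, but I did not measure them again at the end.

**Disagreements:**
- **Sideways force:** about 10 N acted across the handle during the hold. It is probably a small misalignment in the grip and is well below the limits.
- **Pointer and mark readings:** the networks' depth-based positions scattered by several mm, so I set the final position from the enlarged top picture.

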